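Lock the gas purifier chamber with a pin spanner

TASK

Pull the pin spanner out of its tight cutout in the tool case, set both of its pins into the two holes of the lock ring on the purifier chamber, and turn the ring with it clockwise (seen from above) as far as it goes. Then lay the spanner down flat, pins downward, on the grey mat and let go; leave the other things on the bench where they are.

Things in the scene. Friction and masses are not known exactly. Their poses are not given: they have to be found in the camera images.
- spanner_grip (a point): Place to grasp the spanner: centre of its straight handle, close to its centre of mass. The handle is a bar 14 mm wide and 20 mm high, running along x from +72 to -65 mm of this point. Axes: x towards the pins, y across the handle, z up. This point is 24 mm above the surface that the spanner lies on; the handle's underside is 14 mm above it.
- spanner_pins (a point): Midpoint between the tips of the spanner's two pins, 80 mm in +x and 24 mm down from spanner_grip; same axes. The pins point down at y = +25 and -25 mm, 6 mm in diameter with tapered tips, 12 mm long below the cross head, a bar 66 mm (y) by 16 mm (x) by 12 mm high.
- ring_holes (a point): Centre of the lock ring's flat top, on its upright turning axis, midway between its two holes, 70 mm above the bench. The ring is a plain aluminium disc 100 mm in diameter, 14 mm thick, on top of the white chamber. The holes lie at y = +25 and -25 mm of this frame, which turns with the ring; they are 10 mm in diameter and 14 mm deep. z up.
- ring (a joint): Turn of the lock ring in rad, growing as it turns clockwise seen from above. It starts between 0 and 0.4; the fixed stop is at 1.2. It resists with about 0.4 N m and stays where it is left. The spanner's pins have some play in the holes, up to about 0.09 rad.
- chamber: Fixed white round purifier chamber under the lock ring, 120 mm in diameter, its top 56 mm above the bench; round base flange 140 mm wide, 8 mm high; two short pipe stubs on its +x side. Origin at the middle of its underside.
- case: Fixed dark grey tool case: slab 210 (x) by 110 (y) by 10 mm thick; origin at the middle of its underside. The spanner lies on it, axes as the case's. At the +x end (x 50 to 105 mm) black foam 24 mm high is round the spanner's head (side blocks from |y| = 42 mm, back block from x = 92 mm); a sprung pad presses on each end of the head, about 3 N. Open upwards and to -x, where the handle sticks out.
- cutout (a point): Middle of the case's cutout, on the slab's top, where the middle of the spanner's pins lies at the start; axes as the case.
- mat: Fixed flat grey mat 240 mm (x) by 140 mm (y), 4 mm thick; origin at the middle of its underside, axes along its sides. Of the case and the mat, one stands to the left and one to the right of the chamber, either way round.
- spanner: The whole loose steel pin spanner, 160 mm long, 0.16 to 0.25 kg; origin and axes as spanner_pins. Put down, it lies level on its two pins and a foot under the far end of its handle.
- wrench: Bystander: open-ended wrench 150 mm long lying across, near the robot.
- fitting: Bystander: small brass fitting 22 mm wide, 26 mm high, standing.
- vial_a: Bystander: amber glass vial, 22 mm wide, 45 mm high, beyond the chamber.
- vial_b: Bystander: a second amber glass vial like it.
- beaker: Bystander: open glass beaker 70 mm wide, 90 mm high.
- jar: Bystander: amber glass jar 60 mm wide, 90 mm high.
- gasket: Bystander: flat rubber ring 60 mm wide, 6 mm thick.
Not all that is in view belongs to the job. Of the things like the spanner, leave any that is blue or brown; of the rest the larger one is meant.

How it is judged (in metres and radians):
On the way, in this order (a step that is already met when the one before it is completed fails the run):
1. the spanner is out of the case's cutout (distance between spanner_pins and cutout above 0.05 m), for 0.2 s.
2. both pins are at least 6 mm down in the ring's two holes, before the ring is turned home (horizontal distance between spanner_pins and ring_holes below 0.006 m and z of spanner_pins in the frame of ring_holes below -0.006 m and angle between the y axis of spanner_pins and the y axis of ring_holes, either way round below 0.15 rad and value of joint ring below 0.9 rad), for 0.2 s.
3. the ring has been turned clockwise to within 0.1 rad of its stop with both pins still in the holes (horizontal distance between spanner_pins and ring_holes below 0.006 m and z of spanner_pins in the frame of ring_holes below -0.006 m and angle between the y axis of spanner_pins and the y axis of ring_holes, either way round below 0.15 rad and value of joint ring above 1.1 rad), for 0.1 s.
At the end, for the whole second after the job is handed in: The lock ring stands within 0.1 rad of its clockwise stop (joint above 1.1), and the spanner lies flat on the mat, pins downward (tilt under 0.2 rad), with the middle of its handle over the mat and not more than 36 mm above the mat's underside, at rest (value of joint ring above 1.1 rad and x of spanner_grip in the frame of mat between -0.12 and 0.12 m and y of spanner_grip in the frame of mat between -0.07 and 0.07 m and z of spanner_grip in the frame of mat below 0.036 m and angle between spanner_grip's own z axis and vertical below 0.2 rad and linear speed of spanner below 0.01 m/s); the robot touches nothing.
It fails at once if a bystander is moved by more than 40 mm (distance of any of wrench, fitting, vial_a, vial_b, beaker, jar, gasket from where it was at the start of the episode above 0.04 m).
It also fails if it takes over 59 s, if anything falls off the work surface, if the arm or the gripper's body presses on something with over 40 N, if the wrist force passes 120 N, or if a joint passes its speed limit or range.

ROBOT

A 6-joint arm with a two-finger parallel gripper is mounted at the origin on the work surface. World frame = base frame: x ahead of the robot, y to its left, z up, the work surface at z = 0. Lengths are in m, angles in degrees, forces in N, time in s.
With the tool pointing down it reaches from about 0.375 to 0.9 m from the base axis. Payload 3.1 kg.
Tool frame: the origin (TCP) lies on the centre line of the jaws, within the pads' length; the fingertips stand 25 mm ahead of it and the grasp point (between the pads) lies 6 mm ahead of it; z points along the fingers, y is the line along which they close (so a half turn about z gives the same grasp; the last joint's range is limited). The gripper opens to 87 mm and grips with 3 to 60 N. Pads are 19 mm wide; open, the fingers measure 117 mm over their backs; the gripper's body (75 mm by 190 mm) begins 51 mm behind the grasp point.
Start: joints at [-75.201, 30.224, 82.088, -0, 67.689, -10.227], TCP at [0.264, -0.566, 0.248] pointing down, gripper open.
Joint ranges: [-176.69, 176.69], [-43.24, 126.21], [12.49, 139.97], [-82, 262], [0, 151.66], [-163.58, 163.58]. Speed limits (degrees/s): [159.86, 159.86, 180, 180, 180, 180].

INTERFACE

Orientations are given as a 3x3 rotation matrix whose columns are the frame's x, y, z axes.
In Python, from rig import bot, cams, models gives the robot as it stands. The module is installed in compiled form; this text tells all that it offers.
- The arm moves only by the shell command python3 -m handwheel 'ROWS' [OPENING]. ROWS is JSON, a list of rows, each a list of 6 numbers: the shift along the world's x, y, z each as a share of 1 m, from -1 to 1, then the turn, a rotation vector about the world's x, y, z each as a share of 2 rad, from -1 to 1. In form: [[dx, dy, dz, wx, wy, wz], ...]. A call has exactly 8 rows; each row is the pose to reach, as a shift and turn from the pose commanded when the call began; what a row does not reach only later rows make up. A row lasts 1/12 s, in which the tool goes at most 41.7 mm and 7.16 degrees, less where a joint would pass 70% of its speed; a pose out of reach is approached as far as the arm can. A call with a number of a shift or a turn outside -1 to 1 is refused whole. A call with a gripper value outside its range is refused whole. OPENING is the opening, from -1 (shut) to 1 (fully open), so that 0 is half open, set as the call begins (- or left out, the last holds). The fingers move at their own pace and stop on an object; the grip force is fixed at half the most. Time passes only in rows, so rows that repeat a pose let the fingers close, or fill a call up. It gives the time, the measured TCP pose, the force, the opening and the grip force at its end, in the units of the state.
- bot.read_state(): the state, without advancing time (a new reading comes with each control period).
- cams.capture(name): name is "side" or "top" or "wrist"; returns (picture, depth): 400x640x3 uint8, blue, green, red; 400x640 float32, m along the optical axis (not along the pixel's ray), 0 where there is no reading.
- cams.calibration(name): a dict with "mtx" (3x3 intrinsics, pixels), "R" (3x3) and "t" (3): a world point X has camera coordinates R X + t; the wrist camera has in their place "tool_from_camera" (4x4, takes a point from camera to tool coordinates, whose origin is the TCP and whose axes are the flange's). Camera axes: x right, y down, z forward; pixel columns grow to the right and rows downward; lengths in m; the calibration is good to about 2 mm. A picture is of the moment at which its call begins: read the wrist's pose just before it. calibration takes no time and is no camera call.
- bot.hand_in(): hands the job in; it is judged then, once.
Trained networks look in the newest picture that a camera, given by its name, has taken for a name from the list of things; names that differ only in an ending like _2 or _b are one class to them, and where a whole thing is asked for, a point or a joint stands for the part that bears it (a point fixed in the world has none). Each returns a list of dicts, best first, with "conf" (0 to 1); they miss things now and then, are a little off and sometimes report something else, mostly with a low value. They report only what shows in the picture. A call takes as long as a camera call. They do not tell look-alikes from the thing itself.
- models.spot_in(query, camera): "position" ([column, row] in pixels, amid what is visible of it).
- models.tip_of(query, camera): "position" ([column, row] in pixels: a listed point, or the origin of a listed thing).
The state is a dict: "time_s": time; "joint_positions": joint angles; "qvel": joint speeds; "tau": joint torques, N m; "position": TCP position; "tcp_rot": TCP orientation; "force": force on the tool from outside, world axes, zero at the start; "moment": the same for the moment, N m; "opening": opening from 0.0 (shut) to 1.0 (fully open); "grasp_force": force on a finger pad.
Only numpy, scipy, OpenCV 4.12 (cv2) and the standard library are available. Lean on these libraries where they do the work, as an engineer would, in place of code of your own. Each camera call takes 0.05 s, during which the arm holds its last target. There are 200 camera calls.

## Working session

There is one attempt and no reset: what is moved stays moved. The work goes in short steps, Python scripts to look and compute and a shell command to move; the robot and the scene stay as the last step left them, time stands still between calls to the robot, and variables do not carry over. Pictures are saved under pics/ and viewed, at most 10 in all, crops included, and the job is handed in when it is done.

```bash
mkdir -p pics; cat > h.py <<'E'
import numpy as np, cv2
from rig import bot, cams, models
def cam(n):
    c=cams.calibration(n); s=bot.read_state()
    if n=='wrist':
        T=np.eye(4);T[:3,:3]=np.array(s['tcp_rot']);T[:3,3]=s['position']
        return np.array(c['mtx']),T@np.array(c['tool_from_camera'])
    T=np.eye(4);T[:3,:3]=c['R'];T[:3,3]=c['t']
    return np.array(c['mtx']),np.linalg.inv(T)
def pz(n,p,z):  # pixel on plane z
    K,T=cam(n); d=T[:3,:3]@np.linalg.inv(K)@[p[0],p[1],1]; o=T[:3,3]
    return o+d*(z-o[2])/d[2]
def cloud(n,D):
    K,T=cam(n); v,u=np.mgrid[:D.shape[0],:D.shape[1]]
    P=np.stack([(u-K[0,2])/K[0,0]*D,(v-K[1,2])/K[1,1]*D,D],-1)
    return P@T[:3,:3].T+T[:3,3]
def proj(n,X):
    K,T=cam(n); q=np.linalg.inv(T)@np.append(X,1); q=K@q[:3]; return q[:2]/q[2]
E
python3 - <<'E'
from h import *
for n in ['top','side']:
    I,D=cams.capture(n); cv2.imwrite(f'pics/{n}0.png',I); np.save(f'{n}.npy',D); C=cloud(n,D); 
    print(n,cam(n)[1][:3].round(2).tolist())
    for q in ['spanner_grip','spanner_pins','ring_holes','case','cutout','mat','chamber']:
        r=models.tip_of(q,n)
        print(q,[(np.round(x['position']).tolist(),round(x['conf'],2),C[min(399,int(x['position'][1])),min(639,int(x['position'][0]))].round(3).tolist()) for x in r[:4]])
    print('spot',[(np.round(x['position']).tolist(),round(x['conf'],2)) for x in models.spot_in('spanner',n)])
E
```

```text
top [[0.02, -1.0, 0.09, 0.5], [-1.0, -0.02, -0.02, -0.05], [0.02, -0.09, -1.0, 0.97]]
spanner_grip [([479.0, 297.0], 0.88, [0.369, -0.469, 0.037]), ([401.0, 250.0], 0.87, [0.477, -0.281, 0.042]), ([341.0, 265.0], 0.69, [0.435, -0.137, 0.024]), ([468.0, 211.0], 0.67, [0.573, -0.452, 0.017])]
spanner_pins [([450.0, 280.0], 0.9, [0.407, -0.404, 0.026]), ([449.0, 195.0], 0.82, [0.612, -0.407, 0.017]), ([399.0, 214.0], 0.71, [0.561, -0.278, 0.035]), ([322.0, 257.0], 0.46, [0.453, -0.091, 0.015])]
ring_holes [([299.0, 176.0], 0.89, [0.643, -0.032, 0.072]), ([247.0, 251.0], 0.48, [0.467, 0.092, 0.013])]
case [([401.0, 243.0], 0.86, [0.494, -0.281, 0.044])]
cutout [([397.0, 216.0], 0.94, [0.556, -0.274, 0.032])]
mat [([168.0, 226.0], 0.95, [0.524, 0.289, 0.004])]
chamber [([300.0, 181.0], 0.93, [0.634, -0.037, 0.068])]
spot [([462.0, 204.0], 0.83), ([335.0, 256.0], 0.8), ([398.0, 231.0], 0.76), ([464.0, 285.0], 0.69), ([301.0, 178.0], 0.58)]
side [[-0.82, -0.38, 0.42, 0.19], [-0.57, 0.53, -0.62, 0.5], [0.01, -0.76, -0.66, 0.66]]
spanner_grip [([389.0, 168.0], 0.96, [0.48, -0.274, 0.039]), ([388.0, 133.0], 0.8, [0.567, -0.457, 0.016]), ([459.0, 147.0], 0.6, [0.379, -0.539, -0.003]), ([379.0, 214.0], 0.57, [0.43, -0.138, 0.01])]
spanner_pins [([435.0, 161.0], 0.85, [0.4, -0.403, 0.015]), ([358.0, 166.0], 0.74, [0.553, -0.245, 0.032]), ([365.0, 140.0], 0.73, [0.616, -0.403, -0.002]), ([360.0, 225.0], 0.6, [0.451, -0.085, 0.008])]
ring_holes [([278.0, 186.0], 0.56, [0.638, -0.028, 0.067]), ([388.0, 168.0], 0.33, [0.482, -0.274, 0.039])]
case [([389.0, 180.0], 0.85, [0.471, -0.266, 0.007])]
cutout [([357.0, 168.0], 0.93, [0.549, -0.233, 0.031])]
mat [([224.0, 332.0], 0.78, [0.518, 0.282, 0.001])]
chamber [([279.0, 208.0], 0.9, [0.601, 0.016, 0.053]), ([358.0, 165.0], 0.6, [0.551, -0.247, 0.031])]
spot [([387.0, 164.0], 0.96), ([380.0, 130.0], 0.69), ([440.0, 155.0], 0.55), ([370.0, 215.0], 0.53)]
```

View pics/top0.png

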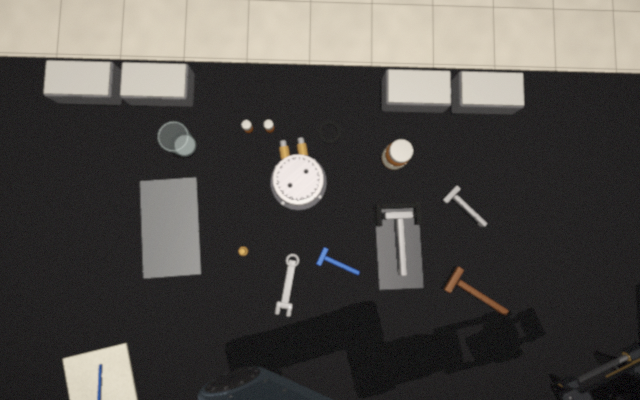

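```bash
python3 - <<'E'
from h import *
I=cv2.imread('pics/top0.png'); cv2.imwrite('pics/crop.png',cv2.resize(I[190:310,270:500],None,fx=3.4,fy=3.4,interpolation=cv2.INTER_CUBIC))
E
```

```text
(no output)
```

View pics/crop.png

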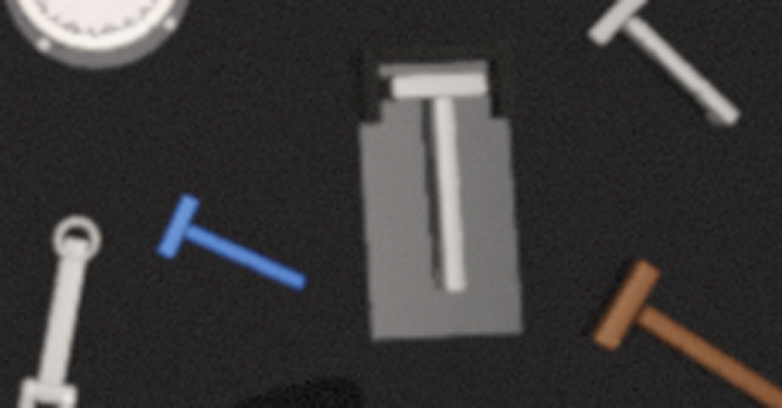

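The candidates are: grey spanner in the case (401,240), small grey one (466,205), blue (337,260) and brown (475,290). The wrench at (286,285) is a different tool. Blue and brown are excluded, and the one in the case is the larger grey, so I choose that; the crop confirms it. The ring holes show at (290,185) and (306,171), and the mat at (170,228).

```bash
python3 - <<'E'
from h import *
s=bot.read_state(); print(np.array(s['tcp_rot']).round(3).tolist(),s['position'],s['time_s'],s['opening'])
a=pz('top',(399,215),.034+.0); b=pz('top',(404,273),.044); d=a-b; print('spanner',a,b,np.degrees(np.arctan2(d[1],d[0])))
h1=pz('top',(290,185),.07);h2=pz('top',(306,171),.07); d=h1-h2; print('holes',h1,h2,(h1+h2)/2,np.degrees(np.arctan2(d[1],d[0])),np.linalg.norm(d))
print([pz('top',p,.004)[:2].round(3).tolist() for p in [(140,180),(197,177),(143,278),(201,274)]])
K,T=cam('wrist');print(T.round(3).tolist())
E
```

```text
[[0.906, 0.423, -0.0], [0.423, -0.906, 0.0], [-0.0, -0.0, -1.0]] [ 0.2644074  -0.56627214  0.24755567] 0.9 0.9995579128019227
spanner [ 0.55855316 -0.27813904  0.034     ] [ 0.42075451 -0.28753394  0.044     ] 3.9003001324619304
holes [ 0.62126228 -0.01403023  0.07      ] [ 0.65512837 -0.05063863  0.07      ] [ 0.63819532 -0.03233443  0.07      ] 132.77162554923683 0.04987069596236457
[[0.634, 0.362], [0.645, 0.221], [0.394, 0.34], [0.406, 0.2]]
[[0.422, -0.863, -0.277, 0.34], [-0.907, -0.402, -0.129, -0.53], [-0.0, 0.305, -0.952, 0.386], [0.0, 0.0, 0.0, 1.0]]
```

```bash
python3 -m handwheel '[[0.214,0.283,-0.05,0,0,-0.183],[0.214,0.283,-0.05,0,0,-0.183],[0.214,0.283,-0.05,0,0,-0.183],[0.214,0.283,-0.05,0,0,-0.183],[0.214,0.283,-0.05,0,0,-0.183],[0.214,0.283,-0.05,0,0,-0.183],[0.214,0.283,-0.05,0,0,-0.183],[0.214,0.283,-0.05,0,0,-0.183]]' 0.0 >/dev/null
python3 -m handwheel '[[0.03,0.04,0,0,0,0],[0.03,0.04,0,0,0,0],[0.03,0.04,0,0,0,0],[0.03,0.04,0,0,0,0],[0.03,0.04,0,0,0,0],[0.03,0.04,0,0,0,0],[0.03,0.04,0,0,0,0],[0.03,0.04,0,0,0,0]]' | head -c 600
python3 - <<'E'
from h import *
s=bot.read_state(); print(np.array(s['tcp_rot']).round(3).tolist(),s['position'],s['time_s'],s['opening'],s['joint_positions'])
I,D=cams.capture('wrist'); cv2.imwrite('pics/w1.png',I); np.save('w1.npy',D)
C=cloud('wrist',D)
for q,z in [('spanner_grip',.034),('spanner_pins',.034),('cutout',.01)]:
    print(q,[(np.round(x['position']).tolist(),round(x['conf'],2),pz('wrist',x['position'],z).round(4).tolist()) for x in models.tip_of(q,'wrist')[:3]])
m=(C[...,2]>.036)&(C[...,2]<.052)&(abs(C[...,1]+.283)<.04)&(C[...,0]>.41)&(C[...,0]<.54); P=C[m][:,:2]; print(len(P),np.median(C[m][:,2]))
r=cv2.fitLine(P.astype(np.float32),cv2.DIST_HUBER,0,.001,.001).ravel(); print(r,np.degrees(np.arctan(r[1]/r[0])),P.min(0),P.max(0))
E
```

```text
time_s: 2.23
position: [0.4928, -0.2644, 0.2011]
tcp_rot: [[0.998, 0.068, 0.0], [0.068, -0.998, -0.0], [0.0, 0.0, -1.0]]
force: [1.5, -0.7, -0.3]
opening: 0.498
grasp_force: 0.0
[[0.998, 0.068, 0.0], [0.068, -0.998, -0.0], [0.0, 0.0, -1.0]] [ 0.49280034 -0.26436901  0.20112417] 2.2333 0.4977412538459269 [-3.96570574e+01  2.86031781e+01  9.43591479e+01 -7.59239398e-03
  5.70279574e+01  4.64193223e+01]
spanner_grip [([197.0, 226.0], 0.92, [0.4427, -0.1485, 0.034]), ([543.0, 106.0], 0.87, [0.5742, -0.4482, 0.034]), ([340.0, 199.0], 0.76, [0.4787, -0.2817, 0.034])]
spanner_pins [([454.0, 262.0], 0.96, [0.4221, -0.3993, 0.034]), ([339.0, 109.0], 0.86, [0.5594, -0.274, 0.034]), ([154.0, 197.0], 0.59, [0.4696, -0.1097, 0.034])]
cutout [([340.0, 107.0], 0.9, [0.5601, -0.276, 0.01]), ([338.0, 108.0], 0.32, [0.559, -0.2744, 0.01])]
2088 0.04458342766074805
[ 0.9981736   0.06041042  0.48140168 -0.28161177] 3.4633708 [ 0.41420229 -0.29240042] [ 0.5399832  -0.27144271]
```

View pics/w1.png

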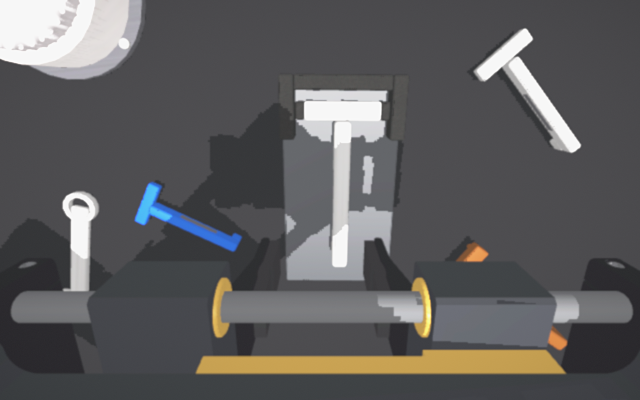

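```bash
python3 -m handwheel '[[-0.014,-0.0174,0,0,0,-0.004],[-0.014,-0.0174,-0.04,0,0,-0.004],[-0.014,-0.0174,-0.08,0,0,-0.004],[-0.014,-0.0174,-0.12,0,0,-0.004],[-0.014,-0.0174,-0.145,0,0,-0.004],[-0.014,-0.0174,-0.161,0,0,-0.004],[-0.014,-0.0174,-0.161,0,0,-0.004],[-0.014,-0.0174,-0.161,0,0,-0.004]]'; python3 -m handwheel '[[0,0,0,0,0,0],[0,0,0,0,0,0],[0,0,0,0,0,0],[0,0,0,0,0,0],[0,0,0,0,0,0],[0,0,0,0,0,0],[0,0,0,0,0,0],[0,0,0,0,0,0]]' -1
```

```text
time_s: 3.1
position: [0.4792, -0.2804, 0.0392]
tcp_rot: [[0.998, 0.063, -0.001], [0.063, -0.998, 0.001], [-0.001, -0.001, -1.0]]
force: [0.1, 0.5, 0.8]
opening: 0.5
grasp_force: 0.0
time_s: 3.77
position: [0.4797, -0.2811, 0.0406]
tcp_rot: [[0.998, 0.063, 0.001], [0.063, -0.998, -0.001], [0.001, 0.001, -1.0]]
force: [-1.7, -1.4, 4.6]
opening: 0.162
grasp_force: 30.0
```

```bash
python3 -m handwheel '[[0,0,0.01,0,0,0],[0,0,0.02,0,0,0],[0,0,0.03,0,0,0],[0,0,0.045,0,0,0],[0,0,0.07,0,0,0],[0,0,0.1,0,0,0],[0,0,0.13,0,0,0],[0,0,0.13,0,0,0]]'
python3 - <<'E'
from h import *
s=bot.read_state(); print(s['position'],np.array(s['tcp_rot']).round(4).tolist(),s['opening'],s['joint_positions'])
I,D=cams.capture('wrist'); cv2.imwrite('pics/w2.png',I); C=cloud('wrist',D)
print(proj('wrist',np.array(s['position'])+[.08,.005,-.006]))
R=np.array(s['tcp_rot']);p=np.array(s['position'])
L=(C-p)@R  # tool coords
m=(D>0)&(L[...,2]<.02)&(L[...,2]>-.03)&(L[...,0]>.015)&(L[...,0]<.12)&(abs(L[...,1])<.06)
np.save('L.npy',L)
Q=L[m]; print(len(Q))
h=Q[(Q[:,0]<.065)];H=Q[Q[:,0]>.074]
for k,q in (('handle',h),('head',H)): print(k,len(q),np.median(q,0).round(4),q.min(0).round(4),q.max(0).round(4))
for k,q in (('handle',h),):
  r=cv2.fitLine(q.astype(np.float32),cv2.DIST_HUBER,0,.001,.001).ravel();print(r)
r=cv2.fitLine(H.astype(np.float32),cv2.DIST_HUBER,0,.001,.001).ravel();print(r)
E
```

```text
time_s: 4.43
position: [0.4821, -0.282, 0.1763]
tcp_rot: [[0.998, 0.063, 0.009], [0.063, -0.998, -0.007], [0.008, 0.007, -1.0]]
force: [1.7, -1.5, -2.5]
opening: 0.156
grasp_force: 30.0
[ 0.48206665 -0.28203436  0.17632931] [[0.998, 0.0633, 0.0086], [0.0634, -0.998, -0.007], [0.0082, 0.0075, -0.9999]] 0.15629729010765828 [-4.18094601e+01  3.03690579e+01  9.61384584e+01  3.93645417e-02
  5.28585527e+01  4.45341750e+01]
[324.45550981  94.28895653]
10994
handle 3947 [ 0.0417 -0.001  -0.0011] [ 0.015  -0.0085 -0.0032] [0.065  0.0062 0.0058]
head 4843 [ 0.0801 -0.0009  0.0091] [ 0.074  -0.0341  0.0068] [0.0856 0.0322 0.0128]
[ 0.9999615   0.00402782  0.0078017   0.04119171 -0.00110147 -0.00100216]
[-9.9778641e-04  9.9999690e-01  2.2567362e-03  7.9943061e-02
 -1.0191923e-03  9.1823377e-03]
```

View pics/w2.png

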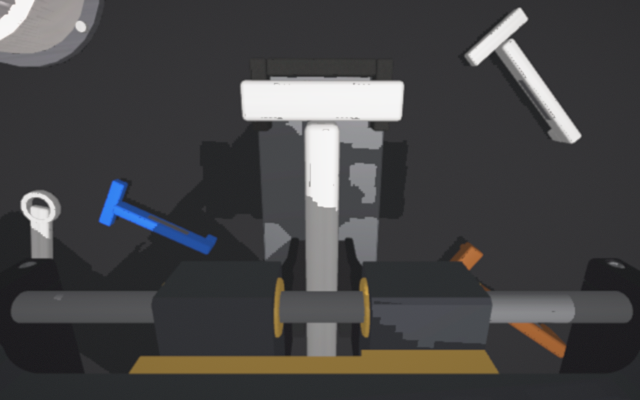

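```bash
python3 -m handwheel '[[0.003,0.02,0,0,0,0.04],[0.008,0.06,0,0,0,0.09],[0.012,0.1,0,0,0,0.14],[0.017,0.14,0,0,0,0.19],[0.021,0.18,0,0,0,0.24],[0.026,0.22,0,0,0,0.29],[0.029,0.25,0,0,0,0.33],[0.03,0.267,0,0,0,0.342]]' >/dev/null;  python3 -m handwheel '[[0,0,0,0,0,0],[0,0,0,0,0,0],[0,0,0,0,0,0],[0,0,0,0,0,0],[0,0,0,0,0,0],[0,0,0,0,0,0],[0,0,0,0,0,0],[0,0,0,0,0,0]]'
python3 - <<'E'
from h import *
s=bot.read_state(); print(s['position'],np.array(s['tcp_rot']).round(4).tolist(),s['opening'],s['joint_positions'])
I,D=cams.capture('wrist'); cv2.imwrite('pics/w3.png',I); np.save('w3.npy',D)
print([(np.round(x['position']).tolist(),x['conf']) for x in models.tip_of('ring_holes','wrist')])
E
```

```text
time_s: 5.82
position: [0.5094, -0.014, 0.17]
tcp_rot: [[0.735, 0.679, -0.0], [0.679, -0.735, 0.0], [-0.0, -0.0, -1.0]]
force: [0.4, -0.3, -2.4]
opening: 0.159
grasp_force: 30.0
[ 0.50943767 -0.01403904  0.17002724] [[0.7346, 0.6785, -0.0], [0.6785, -0.7346, 0.0], [-0.0, -0.0, -1.0]] 0.15900435252123016 [-1.41588198e+01  2.80167260e+01  1.02908774e+02  3.44210739e-04
  4.90774390e+01  3.31143877e+01]
[([474.0, 91.0], 0.57)]
```

View pics/w3.png

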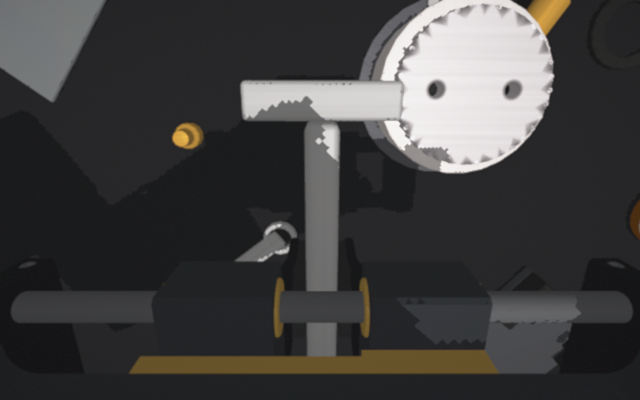

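The spanner is held square, its head at (322,100). The ring is at (474,85) with holes at about (436,89) and (513,90).

```bash
cat > meas.py <<'E'
from h import *
import sys
def meas(f,dn,c):
    I=cv2.imread(f);D=np.load(dn);g=cv2.cvtColor(I,cv2.COLOR_BGR2GRAY);C=cloud('wrist',D)
    s=bot.read_state();R=np.array(s['tcp_rot']);p=np.array(s['position'])
    L=(C-p)@R; H=[]
    for (u,v) in c:
        w=g[v-16:v+17,u-16:u+17]; m=(w<190).astype(np.uint8)
        n,lab,st,ce=cv2.connectedComponentsWithStats(m); k=lab[16,16]
        q=ce[k]+[u-16,v-16]; print(q,st[k].tolist(),w.max())
        a=L[v-22:v+23,u-22:u+23,2]; H.append(q)
    zt=np.median(C[c[0][1]-5:c[0][1]+5,(c[0][0]+c[1][0])//2-12:(c[0][0]+c[1][0])//2+12,2]); print('ringtop z',zt)
    W=[(pz('wrist',q,zt)-p)@R for q in H]; print('holes tool',np.round(W,4).tolist(),'sep',np.linalg.norm(W[0]-W[1]))
    M=(W[0]+W[1])/2; d=W[1]-W[0]; print('mid tool',M.round(4),'angle of line rel tool y deg',np.degrees(np.arctan2(-d[0],d[1])))
    m=(D>0)&(L[...,2]<.02)&(L[...,2]>-.03)&(L[...,0]>.015)&(L[...,0]<.12)&(abs(L[...,1])<.045)
    Q=L[m];H=Q[Q[:,0]>.074];h=Q[Q[:,0]<.065]
    print('head med',np.median(H,0).round(4),H.min(0).round(4),H.max(0).round(4),'handle',np.median(h,0).round(4))
    t=np.array([.08,np.median(h[:,1]),M[2]]); print('head->hole tool',(M-t).round(4),'world',(R@(M-t)).round(4), 'world M',(p+R@M).round(4))
meas(sys.argv[1],sys.argv[2],eval(sys.argv[3]))
E
python3 meas.py pics/w3.png w3.npy '[(436,89),(513,90)]'
```

```text
[435.84879725  89.0137457 ] [7, 7, 19, 19, 291] 241
[512.171875  89.425   ] [6, 6, 20, 20, 320] 231
ringtop z 0.07085103887192089
holes tool [[0.0828, 0.0744, 0.0992], [0.0825, 0.1244, 0.0992]] sep 0.05005176094410237
mid tool [0.0826 0.0994 0.0992] angle of line rel tool y deg 0.3752704263620357
head med [ 0.0807 -0.0004  0.0065] [ 0.074  -0.0334  0.0043] [0.0869 0.0326 0.0099] handle [ 0.0417 -0.0004 -0.0036]
head->hole tool [0.0026 0.0998 0.    ] world [ 0.0697 -0.0715 -0.    ] world M [ 0.6376 -0.0307  0.0709]
```

```bash
python3 -m handwheel '[[0.0175,-0.018,0,0,0,0],[0.035,-0.036,0,0,0,0],[0.0525,-0.054,0,0,0,0],[0.0697,-0.0715,0,0,0,0],[0.0697,-0.0715,-0.02,0,0,0],[0.0697,-0.0715,-0.04,0,0,0],[0.0697,-0.0715,-0.055,0,0,0],[0.0697,-0.0715,-0.06,0,0,0]]';  python3 -m handwheel '[[0,0,0,0,0,0],[0,0,0,0,0,0],[0,0,0,0,0,0],[0,0,0,0,0,0],[0,0,0,0,0,0],[0,0,0,0,0,0],[0,0,0,0,0,0],[0,0,0,0,0,0]]'
```

```text
time_s: 6.58
position: [0.5775, -0.0847, 0.1075]
tcp_rot: [[0.734, 0.679, -0.005], [0.679, -0.734, 0.002], [-0.002, -0.004, -1.0]]
force: [-0.7, 0.5, -2.2]
opening: 0.154
grasp_force: 30.0
time_s: 7.25
position: [0.5793, -0.085, 0.1104]
tcp_rot: [[0.734, 0.679, 0.0], [0.679, -0.734, -0.0], [0.0, 0.0, -1.0]]
force: [0.1, 0.1, -2.2]
opening: 0.156
grasp_force: 30.0
```

```bash
python3 -m handwheel '[[0,0,-0.004,0,0,0],[0,0,-0.008,0,0,0],[0,0,-0.011,0,0,0],[0,0,-0.013,0,0,0],[0,0,-0.015,0,0,0],[0,0,-0.017,0,0,0],[0,0,-0.019,0,0,0],[0,0,-0.02,0,0,0]]';  python3 -m handwheel '[[0,0,0,0,0,0],[0,0,0,0,0,0],[0,0,0,0,0,0],[0,0,0,0,0,0],[0,0,0,0,0,0],[0,0,0,0,0,0],[0,0,0,0,0,0],[0,0,0,0,0,0]]'
python3 - <<'E'
from h import *
s=bot.read_state();print(s['force'],s['moment'])
I,D=cams.capture('wrist'); C=cloud('wrist',D);R=np.array(s['tcp_rot']);L=(C-s['position'])@R
m=(D>0)&(L[...,2]<.02)&(L[...,2]>-.03)&(L[...,0]>.015)&(L[...,0]<.12)&(abs(L[...,1])<.03);Q=L[m];H=Q[(Q[:,0]>.074)&(Q[:,0]<.086)];h=Q[Q[:,0]<.065]
print(np.median(H,0),np.median(h,0),H[:,1].min())
E
```

```text
time_s: 7.92
position: [0.5791, -0.085, 0.0897]
tcp_rot: [[0.734, 0.679, -0.0], [0.679, -0.734, 0.0], [-0.0, -0.0, -1.0]]
force: [-0.2, -1.0, -2.5]
opening: 0.16
grasp_force: 30.0
time_s: 8.58
position: [0.5792, -0.085, 0.0901]
tcp_rot: [[0.734, 0.679, 0.0], [0.679, -0.734, -0.0], [0.0, 0.0, -1.0]]
force: [-0.3, 0.2, -2.8]
opening: 0.156
grasp_force: 30.0
[-0.30110757  0.2094798  -2.83132278] [ 0.01097819 -0.05650312 -0.00236811]
[7.99934791e-02 3.54908054e-05 6.44510363e-03] [ 0.04745952 -0.00040162  0.01850515] -0.02996987293850643
```

```bash
cat > arc.py <<'E'
from h import *
import sys
r=np.array(bot.read_state()['position'])[:2]-[.638,-.0308]; print(r,np.hypot(*r),np.degrees(np.arctan2(-r[1],-r[0])))
a=float(sys.argv[1])
for i in range(1,9):
    t=-a*i/8; c,s=np.cos(t),np.sin(t); print(((np.array([[c,-s],[s,c]])-np.eye(2))@r).round(4).tolist(),round(t/2,4))
E
python3 arc.py .4
```

```text
[-0.05883455 -0.05416553] 0.07997130467478177 42.633957324311446
[-0.0026, 0.003] -0.025
[-0.0051, 0.0061] -0.05
[-0.0074, 0.0094] -0.075
[-0.0096, 0.0128] -0.1
[-0.0116, 0.0162] -0.125
[-0.0134, 0.0198] -0.15
[-0.015, 0.0235] -0.175
[-0.0164, 0.0272] -0.2
```

```bash
python3 -m handwheel '[[-0.0026,0.003,0,0,0,-0.025],[-0.0051,0.0061,0,0,0,-0.05],[-0.0074,0.0094,0,0,0,-0.075],[-0.0096,0.0128,0,0,0,-0.1],[-0.0116,0.0162,0,0,0,-0.125],[-0.0134,0.0198,0,0,0,-0.15],[-0.015,0.0235,0,0,0,-0.175],[-0.0164,0.0272,0,0,0,-0.2]]'; python3 arc.py .4
```

```text
time_s: 9.3
position: [0.5641, -0.0587, 0.0904]
tcp_rot: [[0.941, 0.339, 0.003], [0.339, -0.941, -0.002], [0.002, 0.003, -1.0]]
force: [2.2, -2.5, -3.3]
opening: 0.149
grasp_force: 30.0
[-0.07386729 -0.0279477 ] 0.07897753149839185 20.72414489251669
[-0.0013, 0.0037] -0.025
[-0.0024, 0.0075] -0.05
[-0.0033, 0.0114] -0.075
[-0.0041, 0.0152] -0.1
[-0.0046, 0.0191] -0.125
[-0.005, 0.0231] -0.15
[-0.0051, 0.027] -0.175
[-0.0051, 0.031] -0.2
```

```bash
python3 -m handwheel '[[-0.0012,0.0038,0,0,0,-0.025],[-0.0023,0.0076,0,0,0,-0.05],[-0.0031,0.0115,0,0,0,-0.075],[-0.0038,0.0154,0,0,0,-0.1],[-0.0043,0.0193,0,0,0,-0.125],[-0.0046,0.0234,0,0,0,-0.15],[-0.0046,0.0274,0,0,0,-0.175],[-0.0046,0.0314,0,0,0,-0.2]]'; python3 arc.py .4
```

```text
time_s: 9.97
position: [0.5592, -0.0275, 0.0903]
tcp_rot: [[0.999, -0.054, 0.002], [-0.054, -0.999, -0.002], [0.002, 0.002, -1.0]]
force: [1.3, -3.9, -4.4]
opening: 0.153
grasp_force: 30.0
[-0.07877158  0.00326614] 0.07883926277210142 -2.37431657418352
[0.0003, 0.0039] -0.025
[0.0007, 0.0078] -0.05
[0.0014, 0.0117] -0.075
[0.0022, 0.0156] -0.1
[0.0033, 0.0194] -0.125
[0.0045, 0.0231] -0.15
[0.0059, 0.0268] -0.175
[0.0075, 0.0304] -0.2
```

```bash
python3 -m handwheel '[[0.0001,0.002,0,0,0,-0.0125],[0.0003,0.004,0,0,0,-0.025],[0.0006,0.006,0,0,0,-0.0375],[0.0009,0.008,0,0,0,-0.05],[0.0012,0.01,0,0,0,-0.0625],[0.0016,0.012,0,0,0,-0.075],[0.002,0.0139,0,0,0,-0.0875],[0.0025,0.0158,0,0,0,-0.1]]'
```

```text
time_s: 10.63
position: [0.5615, -0.0119, 0.0902]
tcp_rot: [[0.968, -0.25, 0.002], [-0.25, -0.968, -0.002], [0.002, 0.002, -1.0]]
force: [-1.0, -4.0, -3.4]
opening: 0.156
grasp_force: 30.0
```

```bash
python3 -m handwheel '[[0.0003,0.001,0,0,0,-0.0063],[0.0006,0.002,0,0,0,-0.0125],[0.0009,0.003,0,0,0,-0.0188],[0.0012,0.004,0,0,0,-0.025],[0.0015,0.005,0,0,0,-0.0313],[0.0018,0.0059,0,0,0,-0.0375],[0.0021,0.0068,0,0,0,-0.0437],[0.0024,0.0077,0,0,0,-0.05]]';python3 -m handwheel '[[0.0004,0.001,0,0,0,-0.0063],[0.0008,0.002,0,0,0,-0.0125],[0.0012,0.0029,0,0,0,-0.0188],[0.0016,0.0038,0,0,0,-0.025],[0.002,0.0047,0,0,0,-0.0313],[0.0024,0.0056,0,0,0,-0.0375],[0.0028,0.0065,0,0,0,-0.0437],[0.0031,0.0074,0,0,0,-0.05]]'
python3 arc.py .1
```

```text
time_s: 11.3
position: [0.5639, -0.0041, 0.0902]
tcp_rot: [[0.938, -0.346, 0.002], [-0.346, -0.938, -0.002], [0.002, 0.001, -1.0]]
force: [1.3, -5.5, -3.5]
opening: 0.157
grasp_force: 30.0
time_s: 11.97
position: [0.567, 0.0032, 0.0902]
tcp_rot: [[0.899, -0.438, 0.002], [-0.438, -0.899, -0.002], [0.002, 0.001, -1.0]]
force: [0.9, -5.8, -3.7]
opening: 0.159
grasp_force: 30.0
[-0.07101579  0.03403575] 0.07875071212324408 -25.607011031250927
[0.0004, 0.0009] -0.0063
[0.0009, 0.0018] -0.0125
[0.0013, 0.0026] -0.0188
[0.0018, 0.0035] -0.025
[0.0023, 0.0044] -0.0312
[0.0027, 0.0052] -0.0375
[0.0032, 0.0061] -0.0438
[0.0038, 0.0069] -0.05
```

```bash
python3 -m handwheel '[[0.0004,0.0009,0,0,0,-0.0063],[0.0009,0.0018,0,0,0,-0.0125],[0.0013,0.0026,0,0,0,-0.0188],[0.0018,0.0035,0,0,0,-0.025],[0.0023,0.0044,0,0,0,-0.0313],[0.0027,0.0052,0,0,0,-0.0375],[0.0032,0.0061,0,0,0,-0.0437],[0.0038,0.0069,0,0,0,-0.05]]'
python3 arc.py .1; python3 - <<'E'
from h import *
s=bot.read_state(); print(s['moment'])
I,D=cams.capture('top'); cv2.imwrite('pics/t2.png',cv2.resize(I[130:250,220:400],None,fx=4.4,fy=4.4,interpolation=cv2.INTER_CUBIC))
E
```

```text
time_s: 12.63
position: [0.5697, 0.0085, 0.09]
tcp_rot: [[0.853, -0.522, -0.001], [-0.522, -0.853, -0.006], [0.002, 0.005, -1.0]]
force: [-2.3, -13.1, -3.7]
opening: 0.153
grasp_force: 30.4
[-0.06833606  0.03925404] 0.07880797585398759 -29.874195557543725
[0.0005, 0.0009] -0.0063
[0.001, 0.0017] -0.0125
[0.0015, 0.0025] -0.0188
[0.002, 0.0034] -0.025
[0.0026, 0.0042] -0.0312
[0.0031, 0.005] -0.0375
[0.0037, 0.0058] -0.0438
[0.0043, 0.0066] -0.05
[-2.21690292  0.44214588  0.5975066 ]
```

```bash
python3 -m handwheel '[[0.0005,0.0009,0,0,0,-0.005],[0.001,0.0017,0,0,0,-0.01],[0.001,0.0017,0,0,0,-0.01],[0.001,0.0017,0,0,0,-0.01],[0.001,0.0017,0,0,0,-0.01],[0.001,0.0017,0,0,0,-0.01],[0.001,0.0017,0,0,0,-0.01],[0.001,0.0017,0,0,0,-0.01]]'
```

```text
time_s: 13.35
position: [0.5699, 0.0088, 0.0898]
tcp_rot: [[0.844, -0.537, -0.003], [-0.537, -0.843, -0.007], [0.001, 0.008, -1.0]]
force: [-3.5, -16.1, -3.1]
opening: 0.158
grasp_force: 30.8
```

```bash
python3 -m handwheel '[[-0.0005,-0.001,0,0,0,0.005],[-0.001,-0.002,0,0,0,0.01],[-0.0015,-0.003,0,0,0,0.015],[-0.002,-0.004,0,0,0,0.02],[-0.002,-0.004,0,0,0,0.02],[-0.002,-0.004,0,0,0,0.02],[-0.002,-0.004,0,0,0,0.02],[-0.002,-0.004,0,0,0,0.02]]'
```

```text
time_s: 14.02
position: [0.5694, 0.0077, 0.0901]
tcp_rot: [[0.862, -0.506, 0.001], [-0.506, -0.862, -0.003], [0.002, 0.002, -1.0]]
force: [1.0, -6.6, -3.7]
opening: 0.159
grasp_force: 30.1
```

```bash
python3 -m handwheel '[[-0.0008,-0.0014,0,0,0,0.006],[-0.0008,-0.0014,0,0,0,0.006],[-0.0008,-0.0014,0.005,0,0,0.006],[-0.0008,-0.0014,0.01,0,0,0.006],[-0.0008,-0.0014,0.018,0,0,0.006],[-0.0008,-0.0014,0.03,0,0,0.006],[-0.0008,-0.0014,0.05,0,0,0.006],[-0.0008,-0.0014,0.07,0,0,0.006]]'
python3 - <<'E'
from h import *
s=bot.read_state(); print(s['joint_positions'])
E
```

```text
time_s: 14.68
position: [0.5677, 0.0081, 0.1599]
tcp_rot: [[0.866, -0.5, -0.003], [-0.5, -0.866, 0.002], [-0.003, -0.0, -1.0]]
force: [-0.6, -0.1, -1.9]
opening: 0.156
grasp_force: 29.9
[-10.50307133  32.58034473  94.98965675   0.11403617  52.60057019
 109.41790294]
```

```bash
python3 -m handwheel '[[-0.005,0.02,0.005,0,0,0.03],[-0.014,0.06,0.01,0,0,0.08],[-0.023,0.1,0.01,0,0,0.13],[-0.032,0.14,0.01,0,0,0.18],[-0.042,0.18,0.01,0,0,0.23],[-0.051,0.22,0,0,0,0.27],[-0.06,0.255,0,0,0,0.3],[-0.063,0.272,0,0,0,0.305]]'
python3 -m handwheel '[[0,0,-0.01,0,0,0],[0,0,-0.02,0,0,0],[0,0,-0.03,0,0,0],[0,0,-0.04,0,0,0],[0,0,-0.04,0,0,0],[0,0,-0.04,0,0,0],[0,0,-0.04,0,0,0],[0,0,-0.04,0,0,0]]'
python3 - <<'E'
from h import *
I,D=cams.capture('top'); cv2.imwrite('pics/t3.png',cv2.resize(I[100:300,120:420],None,fx=2.6,fy=2.6,interpolation=cv2.INTER_CUBIC))
I,D=cams.capture('wrist');C=cloud('wrist',D);s=bot.read_state();R=np.array(s['tcp_rot']);L=(C-s['position'])@R
m=(D>0)&(L[...,2]<.02)&(L[...,2]>-.03)&(L[...,0]>.015)&(L[...,0]<.12)&(abs(L[...,1])<.045)
Q=L[m];H=Q[Q[:,0]>.074];h=Q[Q[:,0]<.065];print(np.median(H,0).round(4),np.median(h,0).round(4))
E
```

```text
time_s: 15.35
position: [0.5012, 0.2842, 0.1594]
tcp_rot: [[0.996, 0.093, -0.005], [0.093, -0.996, 0.002], [-0.005, -0.002, -1.0]]
force: [-0.4, -0.0, -3.1]
opening: 0.158
grasp_force: 29.9
time_s: 16.02
position: [0.5058, 0.2793, 0.1204]
tcp_rot: [[0.996, 0.087, 0.001], [0.087, -0.996, 0.0], [0.001, -0.0, -1.0]]
force: [0.2, 0.7, -2.3]
opening: 0.156
grasp_force: 29.9
[nan nan nan] [ 0.0371 -0.0006  0.0108]
  return _methods._mean(a, axis=axis, dtype=dtype,
  ret = um.true_divide(
```

View pics/t3.png

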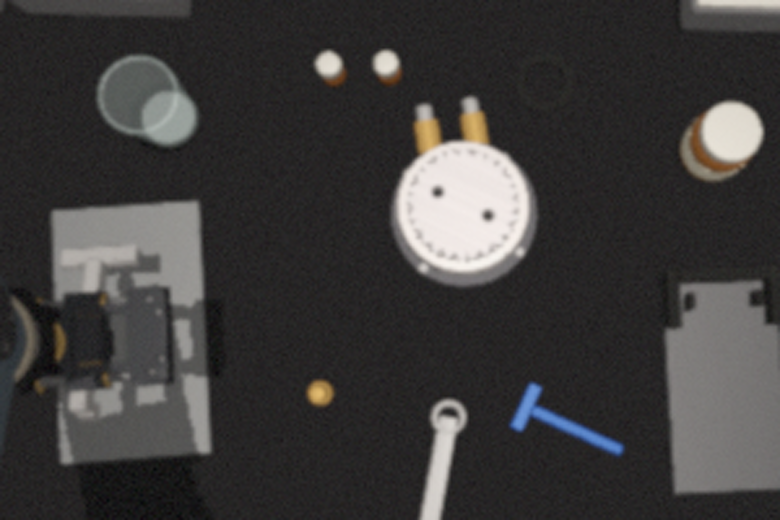

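The ring's holes are now at (438,191) and (488,215) in the crop, so it turned about 1.19 rad and is home. The spanner, head at (98,255), is over the mat. I'll check its tilt before lowering.

```bash
python3 - <<'E'
from h import *
I,D=cams.capture('wrist');cv2.imwrite('pics/w4.png',I);C=cloud('wrist',D);s=bot.read_state();R=np.array(s['tcp_rot']);L=(C-s['position'])@R
for v,u in [(100,270),(100,322),(100,380),(140,322),(180,322),(220,322)]: print(v,u,D[v,u],L[v,u].round(4))
E
```

```text
100 270 0.16933542 [ 0.0778 -0.0256  0.0378]
100 322 0.1694814 [ 0.0778 -0.0001  0.0379]
100 380 0.16879946 [0.0778 0.0283 0.0372]
140 322 0.15737043 [ 0.0609 -0.0001  0.0198]
180 322 0.15587899 [ 0.0439 -0.0001  0.0128]
220 322 0.15517144 [ 0.027  -0.0002  0.0066]
```

View pics/w4.png

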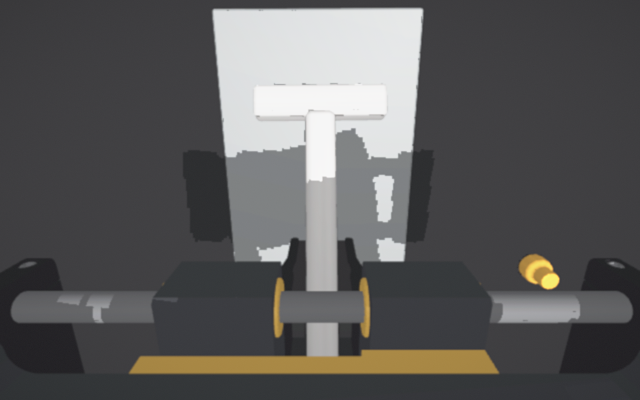

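The head has sagged by about 0.38 rad in the grip, which must have happened as the pins were withdrawn. I'll tilt the tool to level it.

```bash
python3 -m handwheel '[[0,0,0,0.004,-0.04,0],[0,0,0,0.008,-0.08,0],[0,0,0,0.012,-0.12,0],[0,0,0,0.015,-0.16,0],[0,0,0,0.0165,-0.189,0],[0,0,0,0.0165,-0.189,0],[0,0,0,0.0165,-0.189,0],[0,0,0,0.0165,-0.189,0]]'
cat > lev.py <<'E'
from h import *
I,D=cams.capture('wrist');C=cloud('wrist',D);s=bot.read_state()
P=np.array([C[v-3:v+4,u-3:u+4].reshape(-1,3).mean(0) for v,u in [(100,270),(100,322),(100,380),(140,322),(160,322),(180,322),(200,322),(220,322)]]);print(P.round(4))
h=P[3:];x=np.hypot(*(h[:,:2]-h[0,:2]).T);print('pitch down',np.polyfit(-x,-h[:,2],1)[0], 'roll',(P[2,2]-P[0,2])/.05)
E
python3 lev.py
```

```text
time_s: 16.83
position: [0.5063, 0.2801, 0.1206]
tcp_rot: [[0.925, 0.088, 0.37], [0.082, -0.996, 0.033], [0.371, 0.0, -0.929]]
force: [0.3, -0.6, -2.1]
opening: 0.156
grasp_force: 29.9
[[0.5905 0.3129 0.1154]
 [0.5927 0.2876 0.1155]
 [0.5939 0.2599 0.1188]
 [0.5706 0.2857 0.1253]
 [0.5614 0.2849 0.1253]
 [0.5523 0.2841 0.1251]
 [0.5433 0.2834 0.125 ]
 [0.5344 0.2826 0.1251]]
pitch down -0.006871707003572781 roll 0.06852562105669452
```

```bash
python3 -m handwheel '[[0,0,-0.02,0,0,0],[0,0,-0.04,0,0,0],[0,0,-0.055,0,0,0],[0,0,-0.068,0,0,0],[0,0,-0.076,0,0,0],[0,0,-0.08,0,0,0],[0,0,-0.083,0,0,0],[0,0,-0.085,0,0,0]]'
python3 -m handwheel '[[0,0,-0.001,0,0,0],[0,0,-0.002,0,0,0],[0,0,-0.002,0,0,0],[0,0,-0.002,0,0,0],[0,0,-0.002,0,0,0],[0,0,-0.002,0,0,0],[0,0,-0.002,0,0,0],[0,0,-0.002,0,0,0]]'
python3 lev.py
```

```text
time_s: 17.55
position: [0.507, 0.2797, 0.0348]
tcp_rot: [[0.925, 0.088, 0.37], [0.082, -0.996, 0.032], [0.372, 0.001, -0.928]]
force: [0.4, 0.0, 1.3]
opening: 0.159
grasp_force: 29.9
time_s: 18.22
position: [0.507, 0.2797, 0.0347]
tcp_rot: [[0.924, 0.088, 0.372], [0.082, -0.996, 0.032], [0.374, 0.001, -0.928]]
force: [-3.4, -0.9, 6.5]
opening: 0.154
grasp_force: 29.9
[[0.5911 0.3127 0.0287]
 [0.5932 0.2873 0.0289]
 [0.5957 0.259  0.0288]
 [0.571  0.2854 0.0389]
 [0.5618 0.2846 0.0389]
 [0.5526 0.2838 0.039 ]
 [0.5436 0.283  0.0389]
 [0.5346 0.2823 0.0388]]
pitch down -0.0023758615309976134 roll 0.0024657163812511623
```

```bash
python3 -m handwheel '[[0,0,0,0,0,0],[0,0,0,0,0,0],[0,0,0,0,0,0],[0,0,0,0,0,0],[0,0,0,0,0,0],[0,0,0,0,0,0],[0,0,0,0,0,0],[0,0,0,0,0,0]]' 0
python3 -m handwheel '[[-0.004,0,0.01,0,0,0],[-0.01,-0.001,0.025,0,0,0],[-0.02,-0.002,0.05,0,0,0],[-0.03,-0.003,0.075,0,0,0],[-0.045,-0.004,0.11,0,0,0],[-0.06,-0.005,0.145,0,0,0],[-0.06,-0.005,0.145,0,0,0],[-0.06,-0.005,0.145,0,0,0]]'
python3 - <<'E'
from h import *
I,D=cams.capture('wrist');cv2.imwrite('pics/w5.png',I);C=cloud('wrist',D);s=bot.read_state()
print([(np.round(x['position']).tolist(),round(x['conf'],2)) for x in models.tip_of('spanner_grip','wrist')])
m=(C[...,2]>.02)&(C[...,2]<.05)&(abs(C[...,1]-.28)<.05)&(C[...,0]>.42)&(C[...,0]<.62);P=C[m];print(len(P),P.min(0),P.max(0))
for lo in (.44,.47,.5,.53,.56,.58): q=P[(P[:,0]>lo)&(P[:,0]<lo+.02)]; print(lo,len(q),np.median(q,0) if len(q) else '')
E
```

```text
time_s: 18.93
position: [0.5052, 0.2797, 0.033]
tcp_rot: [[0.925, 0.089, 0.369], [0.083, -0.996, 0.032], [0.37, 0.001, -0.929]]
force: [-0.2, 0.2, 0.1]
opening: 0.497
grasp_force: 0.0
time_s: 19.6
position: [0.4453, 0.2753, 0.1803]
tcp_rot: [[0.924, 0.089, 0.373], [0.082, -0.996, 0.034], [0.375, -0.001, -0.927]]
force: [0.4, 0.1, -0.1]
opening: 0.5
grasp_force: 0.0
[([320.0, 176.0], 0.82)]
3682 [0.4492664  0.2544745  0.02004974] [0.60299368 0.3204098  0.03950444]
0.44 192 [0.45486611 0.27447371 0.03709375]
0.47 368 [0.48001807 0.27664879 0.03706754]
0.5 373 [0.5096574  0.27971245 0.03685726]
0.53 356 [0.53988808 0.28264123 0.03689069]
0.56 350 [0.56990894 0.28520026 0.03679082]
0.58 1236 [0.59124754 0.28950758 0.0268777 ]
```

View pics/w5.png

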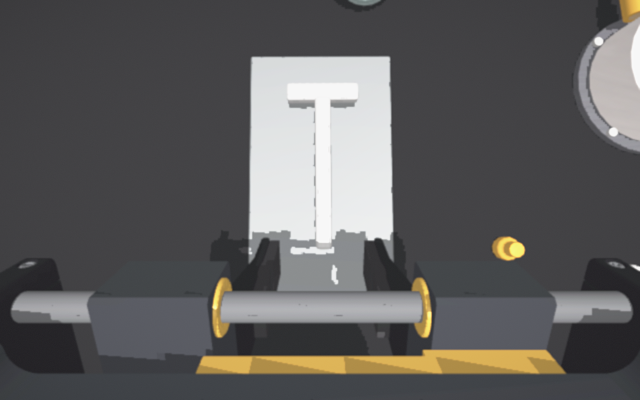

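The spanner lies flat on the mat, head at (322,95) and tail at (324,245), and the gripper is clear of it.

```bash
python3 -c "
from rig import bot
print(bot.hand_in())"
```

```text
the job is handed in; nothing more can be done
None
```

I turned the lock ring clockwise to its stop (about 1.19 rad by the camera) with the spanner's pins about 10 mm into its holes. The spanner now lies flat, pins down, on the mat with the gripper clear, and the job is handed in; the hand-in gave no verdict back.

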